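# Third hand for the spice rack's front rail

### The arm

A 6-joint arm with a two-finger parallel gripper is mounted at the origin on a cart in front of the work surface, level with it; the furniture and walls round the work are solid. World frame = base frame: x ahead of the robot, y to its left, z up, the work surface at z = 0. Lengths are in m, angles in rad, forces in N, time in s.
With the tool pointing down it reaches from about 0.375 to 0.75 m from the base axis. Payload 9 kg.
Tool frame: the origin (TCP) lies midway between the tips of the shut fingers; the grasp point (between the pads) lies behind it (env.grasp_offset is the z of the grasp point in the tool frame, in m); z points along the fingers, y is the direction in which the jaws open and shut (so a half turn about z gives the same grasp; the last joint's range is limited). The gripper opens to 85 mm and grips with 20 to 120 N. Pads are 22 mm wide; open, the fingers measure 114 mm over their backs; the gripper's body (76 mm by 85 mm) begins 54 mm behind the grasp point. The pads swing forward as they close: fully open they stand 13 mm farther back than shut.
Start: joints at [-1.528, 0.104, 0.097, 1.564, 0, 1.353], TCP at [0.155, -0.58, 0.231] pointing down, gripper open.
Joint ranges: [-2.99, 2.99], [-0.84, 1.86], [-1.1, 1.16], [-1.84, 2.11], [-1.51, 1.56], [-3.14, 3.14]. Speed limits (rad/s): [2.22, 2.22, 2.57, 3.14, 3.14, 3.14].

### API

Orientations are given as a unit quaternion [w, x, y, z].
In Python, from bench import env gives the robot as it stands. The module is installed in compiled form; this text tells all that it offers.
- The arm moves only by the tool move_arm, never from a script. Its argument "steps" is text: rows parted by semicolons, each of 5 numbers parted by spaces: the finger opening in m, from 0 to 0.0854, then the shift along the tool's x, y, z in m, then the turn about the tool's z in degrees. In form: hand tx ty tz yaw; .... A call has 1 to 8 rows; each row shifts and turns the commanded pose from where the row before left it, along the tool's axes as they then stand; what a row does not reach is not made up. A row lasts 1/10 s, in which the tool goes at most 50 mm and 8.59 degrees, less where a joint would pass 70% of its speed; a pose out of reach is approached as far as the arm can. A call with a gripper value outside its range is refused whole. The fingers move at their own pace and stop on an object; "squeeze" is the grip in N (left out, the last holds). Time passes only in rows, so rows that do not move let the fingers close. It gives the time, the measured TCP pose, the force and the opening at its end, in the units of the state.
- env.observe(): the state, without advancing time (a new reading comes with each control period).
- env.capture(name): name is "side" or "top" or "wrist"; returns the picture (420x560x3 uint8, red, green, blue); there is no depth.
- env.camera_info(name): a dict with "fx", "fy", "cx", "cy" (pixels), "D" ([k1, k2, p1, p2, k3] as OpenCV has them; the pictures are not rectified), "R" (3x3) and "t" (3): a world point X has camera coordinates R X + t. Camera axes: x right, y down, z forward; pixel columns grow to the right and rows downward; lengths in m; the calibration is good to about 2 mm. A picture is of the moment at which its call begins: read the wrist's pose just before it. camera_info takes no time and is no camera call; for the wrist camera it gives the pose at the moment of the call.
- env.hand_in(): hands the job in, once; it reports no verdict.
Trained networks look in the newest picture that a camera, given by its name, has taken for a name from the list of things; names that differ only in an ending like _2 or _b are one class to them, and where a whole thing is asked for, a point or a joint stands for the part that bears it (a point fixed in the world has none). Each returns a list of dicts, best first, with "confidence" (0 to 1); they miss things now and then, are a little off and sometimes report something else, mostly with a low value. They report only what shows in the picture. A call takes as long as a camera call.
- env.spot_in(target, camera): "rect" ([left, top, right, bottom] in pixels, round what is visible of it).
- env.silhouettes(target, camera): "pixels" (420x560 bool, what is visible of it) and "rect" ([left, top, right, bottom] in pixels, round what is visible of it).
The state is a dict: "clock": time; "joint_positions": joint angles; "qd": joint speeds; "tau": joint torques, N m; "ee_pos": TCP position; "tcp_rot": TCP orientation; "wrist_force": force on the tool from outside, world axes, zero at the start; "ft_torque": the same for the moment, N m; "finger_gap": finger opening in m.
Only numpy, scipy, OpenCV 4.12 (cv2) and the standard library are available. Lean on these libraries where they do the work, as an engineer would, in place of code of your own. Each camera call takes 0.05 s, during which the arm holds its last target. There are 200 camera calls.

### The job

Pick up the loose front rail and hold it up against the open front of the half-built spice rack, ends and top edge flush with the two side panels, pressing it gently and evenly so that both rubber buffers are squashed about half-way. I will drive the screws, so finish while still gripping the rail and pressing it steadily: do not let go. Leave the other things on the worktop alone, and do not bump or push the rack hard at any time.

Things in the scene. Friction and masses are not known exactly. Their poses are not given: they have to be found in the camera images.
- rail_center (a point): Centre of the loose rail: a dark wooden board 240 long, 16 thick, 56 high (mm), 0.1 to 0.2 kg, loose, with two dark screw holes at each end. It starts standing on a long edge on the worktop, so this point lies 28 mm above the worktop. x is across the thickness, y along the length, z up; the rail is the same when turned half round.
- rack_mount (a point): Where the rail's centre lies when the rail just touches both unsquashed buffers with ends and top flush; 92 mm above the worktop. x points level into the rack (the way to press), y along the rack's front to its left side panel, z up. The panels' front edges lie 22 mm along +x from this point. When pressed, the rail's centre is ahead of this point along +x by the squash.
- rack: Half-built spice rack of dark wood, fixed to the worktop: 240 wide over two side panels (each 18 thick, 120 high, 112 deep), bottom board up to 24 high, back board up to 100 high; open at top and front, 204 clear between the panels. Origin on the worktop under the middle of the front edges; axes as rack_mount.
- buffer_left (a joint): Squash of the round black rubber buffer (16 mm across) on the front edge of the rack's left (+y) side panel, in m: 0 free, standing 14 mm proud; 0.014 fully squashed, level with the panel's edge. It is 111 mm from the middle of the front and 92 mm above the worktop. Springs back, 0.8 N per mm.
- buffer_right (a joint): The same on the right (-y) side panel. Both half squashed (7 mm) together push back with about 11 N.
- pepper_mill: Wooden pepper mill, 58 across, 150 high; origin under its centre. Leave alone.
- salt_shaker: Cream shaker with black top, 45 across, 78 high; origin under its centre. Leave alone.
- spice_a: Spice jar, 41 across, 105 high; origin under its centre. Leave alone.
- screwdriver: Black-handled screwdriver, 180 long, lying flat; origin on the worktop under its middle, x towards the tip. Leave alone.

How it is judged:
By the outcome, as a careful person would: the job done as asked, in the order asked, and still so for the second after the job is handed in, while the arm keeps its last pose, push and grip.
It also fails if it takes over 45 s, if anything falls off the work surface, if the arm or the gripper's body presses on something with over 40 N, if the wrist force passes 120 N, or if a joint passes its speed limit or range.

## Working session

There is one attempt and no reset: what is moved stays moved. The work goes in short steps, Python scripts to look and compute and a tool call to move; the robot and the scene stay as the last step left them, time stands still between calls to the robot, and variables do not carry over. Pictures are saved under pics/ and viewed, about 8 in all and at most 12, crops included, and the job is handed in when it is done.

Besides the shell and the picture viewer there is one more tool, called after ">>>" as a command line: name --argument value ..., lists and objects as JSON in quotes. move_arm: Moves the arm, as the interface text tells. Its arguments: {"type":"object","properties":{"steps":{"type":"string"},"squeeze":{"type":"number"}},"required":["steps"]}

```bash
mkdir -p pics
python3 - <<'E'
from bench import env
import cv2, numpy as np
o=env.observe(); print(o, env.grasp_offset)
for c in ["side","top"]:
    im=env.capture(c); cv2.imwrite(f"pics/{c}0.png",im[:,:,::-1])
    print(c,{k:np.round(v,4).tolist() for k,v in env.camera_info(c).items()})
    for t in ["rail_center","rack","buffer_left","pepper_mill","salt_shaker","spice_a","screwdriver"]:
        print(t,[(np.round(d["rect"]).tolist(),round(d["confidence"],2)) for d in env.spot_in(t,c)][:3])
E
```

```text
{'clock': 0.0, 'joint_positions': array([-1.52768114e+00,  1.04715991e-01,  9.64475026e-02,  1.56388810e+00,
       -2.39842984e-05,  1.35311894e+00]), 'qd': array([-0.00018494,  0.00028041, -0.0013295 , -0.00239488,  0.0028542 ,
        0.00017251]), 'tau': array([-8.33276727e-05, -5.56923831e+01,  5.03654373e+01,  1.64685451e-02,
       -2.68771810e-04,  3.43095408e-06]), 'ee_pos': array([ 0.15470802, -0.57936096,  0.23050057]), 'tcp_rot': array([-6.78587638e-04,  9.91510213e-01,  1.30027054e-01,  4.73407628e-05]), 'wrist_force': array([-0.63942783, -0.32459491,  0.48124168]), 'ft_torque': array([0.03158472, 0.0279347 , 0.03338228]), 'finger_gap': 0.08531109524673082} -0.0187
side {'fx': 461.1566, 'fy': 461.1566, 'cx': 281.3497, 'cy': 213.0493, 'D': [-0.0189, 0.0, 0.0, 0.0, 0.0], 'R': [[-0.9867, -0.162, 0.0125], [-0.1305, 0.7442, -0.6551], [0.0968, -0.648, -0.7555]], 't': [0.5179, 0.1888, 1.2582]}
rail_center [([278.0, 259.0, 296.0, 313.0], 0.89)]
rack [([273.0, 155.0, 340.0, 245.0], 0.59)]
buffer_left []
pepper_mill [([282.0, 106.0, 301.0, 144.0], 0.72)]
salt_shaker [([224.0, 208.0, 239.0, 234.0], 0.73), ([272.0, 152.0, 337.0, 247.0], 0.27)]
spice_a [([257.0, 130.0, 268.0, 160.0], 0.87)]
screwdriver [([325.0, 146.0, 351.0, 151.0], 0.69), ([274.0, 154.0, 336.0, 246.0], 0.16)]
top {'fx': 395.4439, 'fy': 395.4439, 'cx': 281.3339, 'cy': 205.0232, 'D': [-0.0662, 0.0, 0.0, 0.0, 0.0], 'R': [[0.0009, -1.0, -0.0083], [-0.9972, -0.0002, -0.0747], [0.0747, 0.0083, -0.9972]], 't': [-0.0911, 0.5646, 1.0859]}
rail_center [([142.0, 223.0, 228.0, 255.0], 0.81)]
rack [([264.0, 207.0, 363.0, 268.0], 0.95)]
buffer_left []
pepper_mill [([414.0, 189.0, 450.0, 212.0], 0.9)]
salt_shaker []
spice_a [([382.0, 165.0, 406.0, 179.0], 0.45)]
screwdriver [([403.0, 218.0, 422.0, 282.0], 0.73)]
```

Run:
```python
import cv2
a=cv2.imread("pics/top0.png")[140:320,120:480]
b=cv2.imread("pics/side0.png")[90:330,200:370]
cv2.imwrite("pics/t1.png",cv2.resize(a,None,fx=2.2,fy=2.2,interpolation=3));cv2.imwrite("pics/s1.png",cv2.resize(b,None,fx=2.5,fy=2.5,interpolation=3))
```

```text
(no output)
```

View pics/t1.png

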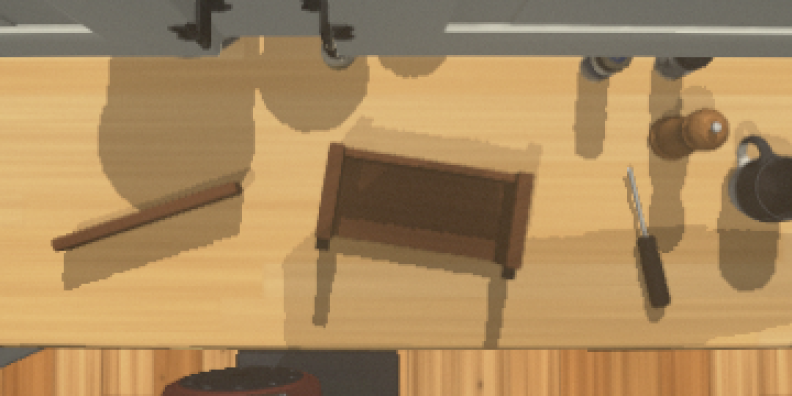

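View pics/s1.png

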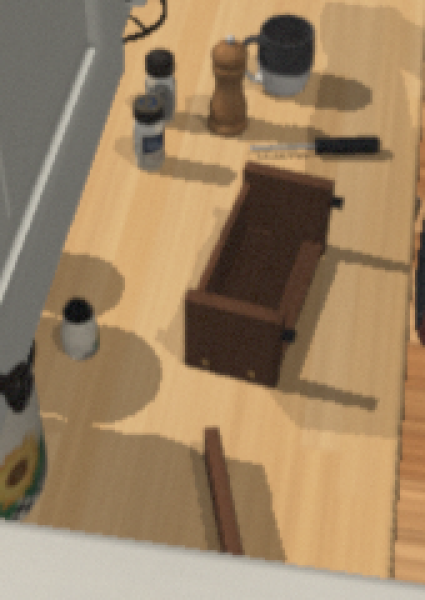

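```bash
cat > h.py <<'E'
from bench import env
import cv2, numpy as np
from scipy.optimize import minimize
from scipy.spatial.transform import Rotation as Ro
def proj(X,ci):
    r,_=cv2.Rodrigues(np.array(ci["R"],float)); K=np.array([[ci["fx"],0,ci["cx"]],[0,ci["fy"],ci["cy"]],[0,0,1]])
    return cv2.projectPoints(np.array(X,float).reshape(-1,1,3),r,np.array(ci["t"],float),K,np.array(ci["D"],float))[0][:,0]
def ray(uv,ci,z):   # pixel -> world point at height z
    K=np.array([[ci["fx"],0,ci["cx"]],[0,ci["fy"],ci["cy"]],[0,0,1]])
    n=cv2.undistortPoints(np.array(uv,float).reshape(-1,1,2),K,np.array(ci["D"]))[:,0]
    R=np.array(ci["R"]);c=-R.T@ci["t"];d=np.c_[n,np.ones(len(n))]@R
    return c+d*((z-c[2])/d[:,2])[:,None]
def box(x0,x1,w,h):
    return np.array([[x,y,z] for x in(x0,x1) for y in(-w/2,w/2) for z in(0,h)])
def place(B,p):
    c,s=np.cos(p[2]),np.sin(p[2]); return B@np.array([[c,s,0],[-s,c,0],[0,0,1]])+[p[0],p[1],0]
def hullmask(uv,S=4):
    m=np.zeros((420*S,560*S),np.uint8);cv2.fillConvexPoly(m,cv2.convexHull(np.round((uv+.5)*S*16-8).astype(np.int32)),1,shift=4)
    return cv2.resize(m.astype(np.float32),(560,420),interpolation=cv2.INTER_AREA)
def fit(B,p0,obs):
    "obs: list of (mask, caminfo)"
    def cost(p):
        return sum(1-np.minimum(a,b).sum()/np.maximum(a,b).sum() for m,ci in obs for a,b in[(hullmask(proj(place(B,p),ci)),m)])/len(obs)
    r=minimize(cost,p0,method="Nelder-Mead",options=dict(initial_simplex=np.array(p0)+np.array([[0,0,0],[.02,0,0],[0,.02,0],[0,0,.15]]),xatol=2e-4,fatol=1e-5))
    return r.x,r.fun
def sil(t,c,hull=False):
    L=env.silhouettes(t,c)
    if not L: return None
    m=L[0]["pixels"].astype(np.uint8)
    if hull:
        m=cv2.morphologyEx(m,cv2.MORPH_OPEN,np.ones((7,7),np.uint8))
        h=cv2.convexHull(cv2.findNonZero(m));m=cv2.fillConvexPoly(np.zeros_like(m),h,1)
    return m.astype(np.float32)
RAIL=box(-.008,.008,.24,.056); RACK=box(0,.112,.24,.12)
E
python3 - <<'E'
from h import *
ob={}
for n,B,hl,p0 in[("rail_center",RAIL,False,None),("rack",RACK,True,None)]:
    o=[]
    for c in("top","side"):
        m=sil(n,c,hl)
        if m is None: print("miss",n,c);continue
        o.append((m,env.camera_info(c)))
    ci=env.camera_info("top")
    if n=="rack": a=ray([[267,251],[352,264]],ci,.12); 
    else: a=ray([[146,251],[229,225]],ci,.056)
    mid=a.mean(0); d=a[0]-a[1]; print(n,a)
    p0=[mid[0],mid[1],np.arctan2(-d[0],d[1])]
    for oo in(o,o[:1],o[1:]): print(fit(B,p0,oo) if oo else None)
for n in["pepper_mill","spice_a","screwdriver"]:
    r=env.spot_in(n,"top")
    if r: r=r[0]["rect"];print(n,ray([[(r[0]+r[2])/2,(r[1]+r[3])/2]],env.camera_info("top"),.05))
m=env.capture("wrist");cv2.imwrite("pics/w0.png",m[:,:,::-1])
ci=env.camera_info("wrist");R=np.array(ci["R"]);q=env.observe()["tcp_rot"];T=Ro.from_quat(np.r_[q[1:],q[0]]).as_matrix()
print(ci["fx"],ci["cx"],ci["cy"],ci["D"],"cam in tool",T.T@(-R.T@ci["t"]-env.observe()["ee_pos"]),(R@T).T.round(3))
print("tool axes\n",T.round(3))
E
```

```text
rail_center [[0.43667327 0.27657552 0.056     ]
 [0.50780213 0.0505101  0.056     ]]
(array([0.47229934, 0.17137457, 0.30841068]), np.float64(0.3647783696651459))
(array([0.473152  , 0.17110818, 0.31819025]), np.float64(0.15108931064605713))
(array([0.50002585, 0.07675317, 0.29047156]), np.float64(0.49571388959884644))
rack [[ 0.44067701 -0.05542933  0.12      ]
 [ 0.40801523 -0.27005293  0.12      ]]
(array([ 0.42974937, -0.16386427, -0.14716728]), np.float64(0.024541527032852173))
(array([ 0.42964845, -0.16384919, -0.13994595]), np.float64(0.022981107234954834))
(array([ 0.42948242, -0.16507746, -0.15379343]), np.float64(0.021133065223693848))
pepper_mill [[ 0.5753108  -0.50495862  0.05      ]]
spice_a [[ 0.65324933 -0.40086433  0.05      ]]
screwdriver [[ 0.44006568 -0.44804149  0.05      ]]
335.3600410055343 280.224797654419 213.28881686674322 [0.01944326 0.         0.         0.         0.        ] cam in tool [ 0.08277714  0.00201995 -0.14345782] [[ 0.    -0.948 -0.319]
 [ 1.    -0.     0.   ]
 [-0.    -0.319  0.948]]
tool axes
 [[ 0.966  0.258 -0.   ]
 [ 0.258 -0.966 -0.   ]
 [-0.     0.    -1.   ]]
```

>>> move_arm --steps "0.085 0.048 -0.005 0 -5;0.085 0.048 -0.005 0 -5;0.085 0.048 -0.005 0 -5;0.085 0.048 -0.005 0 -5;0.085 0.048 -0.005 0 -5;0.085 0.048 -0.005 0 -5;0.085 0.048 -0.005 0 -5;0.085 0.048 -0.005 0 -5"

```text
clock: 2.0
ee_pos: [0.4525, -0.3432, 0.2313]
tcp_rot: [0.0, 0.886, 0.463, 0.0]
wrist_force: [0.1, -0.3, 0.5]
finger_gap: 0.0848
```

```bash
cat >> h.py <<'E'
def go(x,y,z,yang,maxt=.045,maxr=8):
    "print rows-plan: remaining shift in tool axes and yaw (deg) so that tool y points at world angle yang"
    o=env.observe();q=o["tcp_rot"];T=Ro.from_quat(np.r_[q[1:],q[0]]).as_matrix();p=o["ee_pos"]
    a=np.arctan2(T[1,1],T[0,1]);dy=-np.degrees((yang-a+np.pi)%(2*np.pi)-np.pi)
    d=np.array([x,y,z])-p;n=int(np.ceil(max(np.linalg.norm(d)/maxt,abs(dy)/maxr)))
    print("tcp",p.round(4),"yang",round(np.degrees(a),2),"F",o["wrist_force"].round(2),"M",o["ft_torque"].round(2),"gap",round(o["finger_gap"],4),"t",o["clock"],"tilt",T[2].round(4))
    print("shift tool now",(T.T@d).round(4),"yaw",dy.round(2),"rows",n)
    for i in range(n):
        ai=a+np.radians(-dy)*i/n; yv=np.array([np.cos(ai),np.sin(ai),0]);xv=np.array([-np.sin(ai),np.cos(ai),0])
        print("%.4f %.4f %.4f %.2f"%(xv@d/n,yv@d/n,-d[2]/n,dy/n),end="; ")
    print()
E
python3 -c "
from h import *
go(.473,.171,.23,.311)"
```

```text
tcp [ 0.4525 -0.3432  0.2313] yang -34.85 F [ 0.06 -0.26  0.49] M [-0.06 -0.06 -0.  ] gap 0.0848 t 2.0 tilt [-1.e-04  4.e-04 -1.e+00]
shift tool now [ 0.4337 -0.277   0.0011] yaw -52.67 rows 12
0.0361 -0.0231 0.0001 -4.39; 0.0378 -0.0203 0.0001 -4.39; 0.0392 -0.0173 0.0001 -4.39; 0.0404 -0.0142 0.0001 -4.39; 0.0414 -0.0111 0.0001 -4.39; 0.0421 -0.0079 0.0001 -4.39; 0.0426 -0.0047 0.0001 -4.39; 0.0429 -0.0014 0.0001 -4.39; 0.0428 0.0019 0.0001 -4.39; 0.0426 0.0052 0.0001 -4.39; 0.0420 0.0084 0.0001 -4.39; 0.0413 0.0116 0.0001 -4.39;
```

>>> move_arm --steps "0.085 0.036 -0.023 0 -4.4;0.085 0.038 -0.02 0 -4.4;0.085 0.039 -0.017 0 -4.4;0.085 0.04 -0.014 0 -4.4;0.085 0.041 -0.011 0 -4.4;0.085 0 0 0 0"

```text
clock: 2.6
ee_pos: [0.4611, -0.1279, 0.2319]
tcp_rot: [0.0, 0.781, 0.625, 0.001]
wrist_force: [0.1, -0.4, 0.8]
finger_gap: 0.0848
```

Run:
```python
from h import *
ci=env.camera_info("wrist"); im=env.capture("wrist");cv2.imwrite("pics/w1.png",im[:,:,::-1])
m=sil("rack","wrist",True)
p0=[.4297,-.164,-.145]
if m is not None: print(m.sum(),fit(RACK,p0,[(m,ci)]))
print(proj(place(np.array([[0,.12,.12],[0,-.12,.12],[.112,.12,.12],[.112,-.12,.12],[-.014,.111,.092],[-.014,-.111,.092]]),p0),ci).round(1).tolist())
print([d["rect"] for n in("buffer_left","buffer_right") for d in env.spot_in(n,"wrist")])
go(.473,.171,.23,.311)
```

```text
40308.0 (array([ 0.43045115, -0.16457815, -0.14851477]), np.float64(0.08405417203903198))
[[233.7, 104.7], [264.0, 369.8], [389.6, 92.0], [382.7, 362.6], [222.4, 117.3], [250.7, 342.6]]
[[227.1, 107.0, 243.5, 128.5]]
tcp [ 0.4611 -0.1326  0.2313] yang -13.12 F [ 1.25 -0.41  0.45] M [-0.04  0.04  0.03] gap 0.085 t 2.8 tilt [-4.e-04  2.e-04 -1.e+00]
shift tool now [ 0.2984 -0.0573  0.0012] yaw -30.94 rows 7
0.0426 -0.0082 0.0002 -4.42; 0.0431 -0.0049 0.0002 -4.42; 0.0434 -0.0015 0.0002 -4.42; 0.0434 0.0018 0.0002 -4.42; 0.0431 0.0051 0.0002 -4.42; 0.0426 0.0084 0.0002 -4.42; 0.0418 0.0117 0.0002 -4.42;
```

View pics/w1.png

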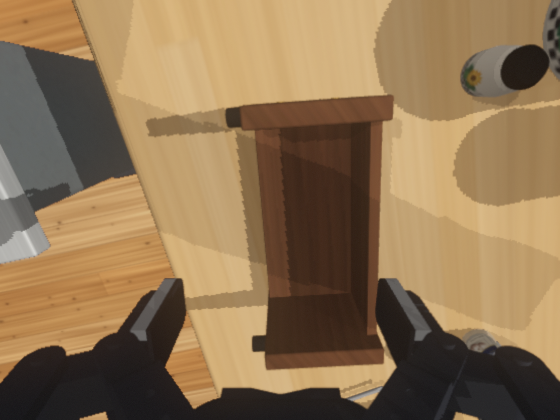

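Run:
```python
from h import *
ci=env.camera_info("wrist"); im=env.capture("wrist");cv2.imwrite("pics/w2.png",im[:,:,::-1])
np.save("w2ci.npy",ci,allow_pickle=True)
print(proj(place(np.array([[0,.12,.12],[0,-.12,.12],[.112,.12,.12],[.112,-.12,.12]]),[.4297,-.164,-.145]),ci).round(1).tolist())
c=im[85:385,205:405,::-1]; c=cv2.resize(c,None,fx=4,fy=4,interpolation=cv2.INTER_CUBIC)
a,b=c[:220],c[-320:]
cv2.imwrite("pics/w2c.png",np.vstack([a,b]))
```

```text
[[231.0, 98.1], [264.2, 366.2], [388.4, 83.8], [383.7, 358.2]]
```

View pics/w2c.png

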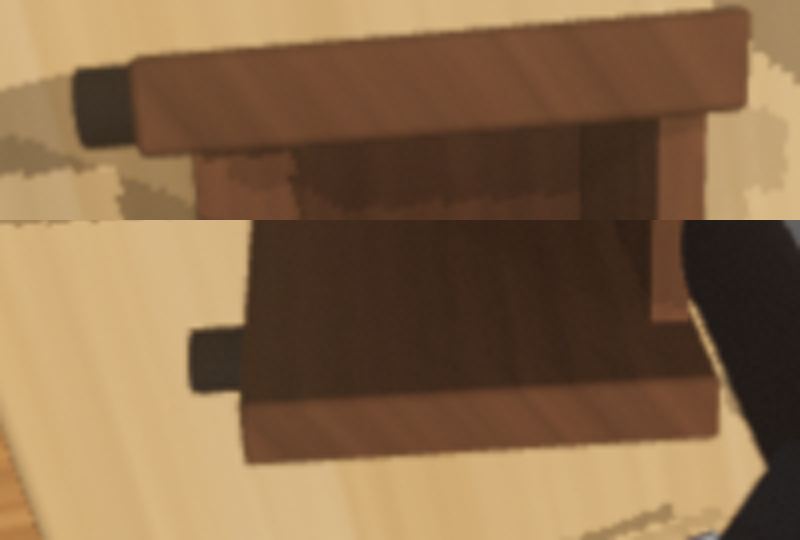

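Run:
```python
from h import *
from scipy.optimize import least_squares
ci=np.load("w2ci.npy",allow_pickle=True).item()
uv=np.array([[238,99.5],[239.2,123.7],[392.5,87],[391.5,112],[266.75,366],[265.75,350.5],[384.5,359],[384,344.5]])-.375
P=np.array([[0,.12,.12],[0,.102,.12],[.112,.12,.12],[.112,.102,.12],[0,-.12,.12],[0,-.102,.12],[.112,-.12,.12],[.112,-.102,.12]])
f=lambda p:(proj(place(P,p),ci)-uv).ravel()
r=least_squares(f,[.43,-.164,-.145]);print(r.x,f(r.x).reshape(-1,2).round(1).tolist())
```

```text
[ 0.43186092 -0.16473604 -0.15463704] [[-1.8, -0.8], [-0.1, 0.9], [1.0, -1.0], [1.1, 0.6], [-1.0, 0.8], [-1.7, 0.6], [0.7, 0.8], [1.6, -0.6]]
```

>>> move_arm --steps "0.085 0.043 -0.008 0 -4.4;0.085 0.043 -0.005 0 -4.4;0.085 0.043 -0.0015 0 -4.4;0.085 0.043 0.002 0 -4.4;0.085 0.043 0.005 0 -4.4;0.085 0.043 0.0085 0 -4.4;0.085 0.042 0.012 0 -4.5;0.085 0 0 0 0"

```text
clock: 3.65
ee_pos: [0.4734, 0.1749, 0.2309]
tcp_rot: [-0.0, 0.587, 0.81, 0.0]
wrist_force: [0.5, -0.7, 0.6]
finger_gap: 0.0853
```

Run:
```python
from h import *
env.capture("top")
ci=env.camera_info("wrist"); im=env.capture("wrist");cv2.imwrite("pics/w3.png",im[:,:,::-1])
m=sil("rail_center","wrist")
if m is not None:
    p,c=fit(RAIL,[.473,.171,.311],[(m,ci)]); print(m.sum(),p,c)
    for u in proj(place(RAIL,p),ci): cv2.circle(im,tuple(int(round(v)) for v in u),2,(0,255,0),-1)
cv2.imwrite("pics/w3a.png",im[:,:,::-1])
go(.473,.171,.23,.311)
```

```text
3900.0 [0.47353701 0.16802819 0.3185857 ] 0.0455130934715271
tcp [0.4737 0.1708 0.231 ] yang 17.75 F [-0.4  -0.21  0.07] M [-0.04  0.    0.03] gap 0.0852 t 3.8 tilt [-3.e-04 -7.e-04 -1.e+00]
shift tool now [ 0.0004 -0.0006  0.001 ] yaw -0.07 rows 1
0.0004 -0.0006 0.0010 -0.07;
```

View pics/w3a.png

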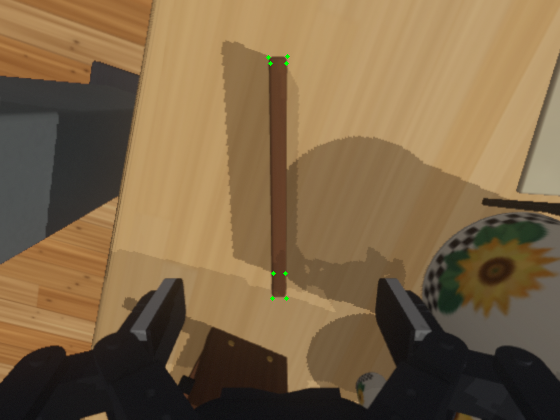

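```bash
python3 -c "
from h import *
go(.4735,.168,.015,.3186)"
```

```text
tcp [0.4737 0.1708 0.231 ] yang 17.75 F [-0.4  -0.21  0.07] M [-0.04  0.    0.03] gap 0.0852 t 3.8 tilt [-3.e-04 -7.e-04 -1.e+00]
shift tool now [-0.0026 -0.0009  0.216 ] yaw -0.5 rows 5
-0.0005 -0.0002 0.0432 -0.10; -0.0005 -0.0002 0.0432 -0.10; -0.0005 -0.0002 0.0432 -0.10; -0.0005 -0.0002 0.0432 -0.10; -0.0005 -0.0002 0.0432 -0.10;
```

>>> move_arm --steps "0.085 -0.0026 -0.0009 0.036 -0.5;0.085 0 0 0.04 0;0.085 0 0 0.04 0;0.085 0 0 0.035 0;0.085 0 0 0.03 0;0.085 0 0 0.02 0;0.085 0 0 0.015 0;0.085 0 0 0 0"

```text
clock: 4.6
ee_pos: [0.4722, 0.1676, 0.0134]
tcp_rot: [-0.001, 0.586, 0.81, -0.001]
wrist_force: [-0.8, 0.2, 0.2]
finger_gap: 0.085
```

Run:
```python
from h import *
ci=env.camera_info("wrist"); im=env.capture("wrist")
m=sil("rail_center","wrist")
if m is not None:
    p,c=fit(RAIL,[.473,.168,.3186],[(m,ci)]); print(m.sum(),p,c)
cv2.imwrite("pics/w4.png",im[:,:,::-1])
go(.4735,.168,.015,.3186)
```

```text
19689.0 [0.47247921 0.17059648 0.31746507] 0.0933767557144165
tcp [0.4739 0.1682 0.016 ] yang 18.26 F [-0.   -0.13 -0.17] M [ 0.    0.02 -0.01] gap 0.0852 t 4.7 tilt [-3.e-04  5.e-04 -1.e+00]
shift tool now [-0.0001 -0.0005  0.001 ] yaw 0.0 rows 1
-0.0001 -0.0005 0.0010 0.00;
```

View pics/w4.png

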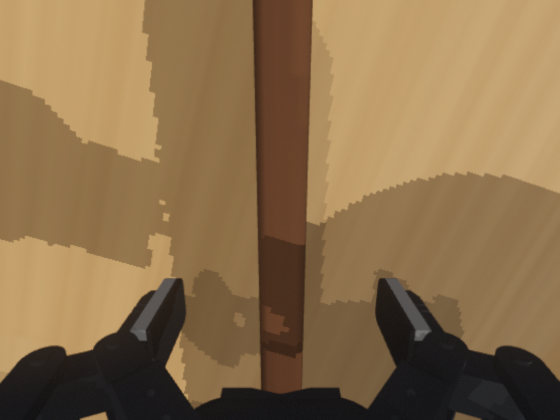

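>>> move_arm --steps "0.01 0 0 0 0;0.01 0 0 0 0;0.01 0 0 0 0;0.01 0 0 0 0;0.01 0 0 0 0;0.01 0 0 0 0;0.01 0 0 0 0;0.01 0 0 0 0" --squeeze 80

```text
clock: 5.5
ee_pos: [0.4736, 0.169, 0.0156]
tcp_rot: [0.0, 0.585, 0.811, 0.0]
wrist_force: [0.7, 0.6, 4.7]
finger_gap: 0.0152
```

>>> move_arm --steps "0.01 0 0 -0.01 0;0.01 0 0 -0.02 0;0.01 0 0 -0.03 0;0.01 0 0 -0.04 0;0.01 0 0 -0.04 0;0.01 0 0 -0.03 0;0.01 0 0 0 0"

```text
clock: 6.2
ee_pos: [0.4752, 0.1691, 0.1902]
tcp_rot: [0.003, 0.585, 0.811, 0.002]
wrist_force: [1.1, -0.2, -1.0]
finger_gap: 0.0153
```

Run:
```python
from h import *
env.capture("top"); im=env.capture("side")
xd=np.array([np.cos(-.1546),np.sin(-.1546)]);m=np.array([.4319,-.1647])-xd*.062
print(m)
go(m[0],m[1],.186,-.1546,.035,6)
for c in("top","side"):
  ci=env.camera_info(c);r=env.spot_in("rail_center",c);print(c,[x["rect"] for x in r])
  # expected rail from tcp
  e=env.observe()["ee_pos"];B=place(RAIL,[e[0],e[1],.3186]);print(proj(B+[0,0,e[2]-.016],ci).min(0),proj(B+[0,0,e[2]-.016],ci).max(0))
```

```text
[ 0.37063946 -0.15515294]
tcp [0.4734 0.1689 0.1856] yang 18.34 F [-0.1  -0.47 -1.32] M [-0.08  0.02 -0.  ] gap 0.0148 t 6.3 tilt [-3.e-04  5.e-04 -1.e+00]
shift tool now [-0.2753 -0.1995 -0.0004] yaw 27.2 rows 10
-0.0275 -0.0200 -0.0000 2.72; -0.0284 -0.0186 -0.0000 2.72; -0.0293 -0.0173 -0.0000 2.72; -0.0301 -0.0158 -0.0000 2.72; -0.0308 -0.0144 -0.0000 2.72; -0.0314 -0.0129 -0.0000 2.72; -0.0320 -0.0114 -0.0000 2.72; -0.0325 -0.0099 -0.0000 2.72; -0.0330 -0.0083 -0.0000 2.72; -0.0333 -0.0068 -0.0000 2.72; 
top [[169.3, 218.4, 218.1, 240.0]]
[116.94821651 218.71842469] [221.68446216 257.87628528]
side [[289.6, 254.2, 308.6, 315.5]]
[281.2994973  219.53763584] [307.3924371 321.7248332]
```

>>> move_arm --steps "0.01 -0.0275 -0.02 0 2.7;0.01 -0.0285 -0.0185 0 2.7;0.01 -0.0295 -0.0175 0 2.7;0.01 -0.03 -0.016 0 2.7;0.01 -0.031 -0.0145 0 2.7;0.01 -0.0315 -0.013 0 2.7;0.01 -0.032 -0.0115 0 2.7;0.01 -0.0325 -0.01 0 2.7"

```text
clock: 7.2
ee_pos: [0.3895, -0.0916, 0.1838]
tcp_rot: [-0.001, 0.728, 0.686, -0.0]
wrist_force: [0.8, 0.1, -1.6]
finger_gap: 0.015
```

>>> move_arm --steps "0.01 -0.033 -0.0085 0 2.7;0.01 -0.033 -0.007 0 2.7;0.01 0 0 0 0;0.01 0 0 0 0"

```text
clock: 7.6
ee_pos: [0.3693, -0.1553, 0.184]
tcp_rot: [-0.001, 0.759, 0.651, -0.0]
wrist_force: [-0.8, 0.8, -1.2]
finger_gap: 0.015
```

Run:
```python
from h import *
ci=env.camera_info("wrist"); im=env.capture("wrist");cv2.imwrite("pics/w5.png",im[:,:,::-1]);np.save("w5ci.npy",ci,allow_pickle=True)
go(.3706,-.1552,.0796,-.1546,.035,6)
```

```text
tcp [ 0.3696 -0.1548  0.1843] yang -8.66 F [-0.04 -0.26 -1.67] M [-0.02 -0.02 -0.02] gap 0.0151 t 7.65 tilt [ 0.0013 -0.0016 -1.    ]
shift tool now [-0.0004  0.0012  0.1047] yaw 0.2 rows 3
-0.0001 0.0004 0.0349 0.07; -0.0001 0.0004 0.0349 0.07; -0.0001 0.0004 0.0349 0.07;
```

View pics/w5.png

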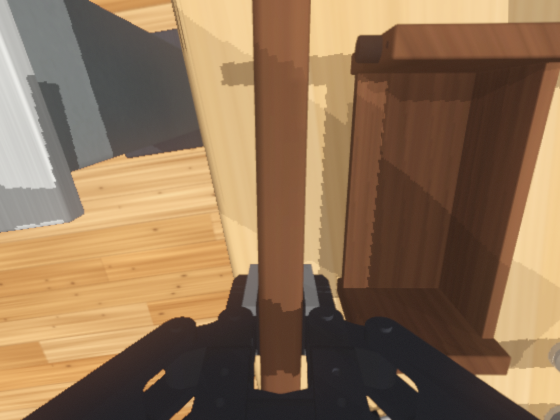

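>>> move_arm --steps "0.01 -0.0004 0.0012 0.025 0.2;0.01 0 0 0.03 0;0.01 0 0 0.025 0;0.01 0 0 0.015 0;0.01 0 0 0.01 0;0.01 0 0 0 0"

```text
clock: 8.25
ee_pos: [0.3708, -0.1551, 0.0794]
tcp_rot: [-0.001, 0.759, 0.651, -0.0]
wrist_force: [0.4, 0.4, -1.2]
finger_gap: 0.0148
```

Run:
```python
from h import *
go(.3706,-.1552,.0796,-.1546,.035,6)
for c in("side","top"):
    ims=[]
    for i in range(4): ims.append(env.capture(c).astype(float))
    im=np.mean(ims,0).clip(0,255).astype(np.uint8);cv2.imwrite(f"pics/{c}5.png",im[:,:,::-1])
e=env.observe()["ee_pos"]
for c in("side","top"):
    ci=env.camera_info(c);m=sil("rail_center",c);h=sil("rack",c)
    for n,a in(("rail",m),("rack",h)): 
        if a is not None: ys,xs=np.nonzero(a);print(c,n,a.sum(),xs.min(),ys.min(),xs.max(),ys.max())
    print("pred rail",proj(place(RAIL,[e[0],e[1],-.1546])+[0,0,e[2]+.0124-.028],ci).round(1).tolist())
a=cv2.imread("pics/side5.png")[150:255,265:365];b=cv2.imread("pics/top5.png")[195:285,255:375]
a=cv2.resize(a,None,fx=5,fy=5,interpolation=2);b=cv2.resize(b,None,fx=5,fy=5,interpolation=2)
cv2.imwrite("pics/s5c.png",a);cv2.imwrite("pics/t5c.png",b)
```

```text
tcp [ 0.3708 -0.1551  0.0794] yang -8.8 F [ 0.36  0.42 -1.24] M [ 0.03 -0.01  0.01] gap 0.0148 t 8.25 tilt [ 8.0e-04 -1.4e-03 -1.0e+00]
shift tool now [-0.0001 -0.0002 -0.0002] yaw 0.06 rows 1
-0.0001 -0.0002 -0.0002 0.06; 
side rail 335.0 330 188 347 236
side rack 3433.0 274 155 333 245
pred rail [[353.6, 179.7], [356.1, 166.4], [335.0, 238.1], [337.1, 225.2], [348.5, 178.5], [350.8, 165.2], [329.3, 236.6], [331.3, 223.7]]
top rail 347.0 260 267 352 288
top rack 3911.0 263 205 362 266
pred rail [[350.0, 286.3], [353.7, 289.2], [260.7, 272.3], [259.4, 274.4], [350.9, 280.3], [354.6, 282.9], [261.7, 266.3], [260.4, 268.1]]
```

View pics/s5c.png

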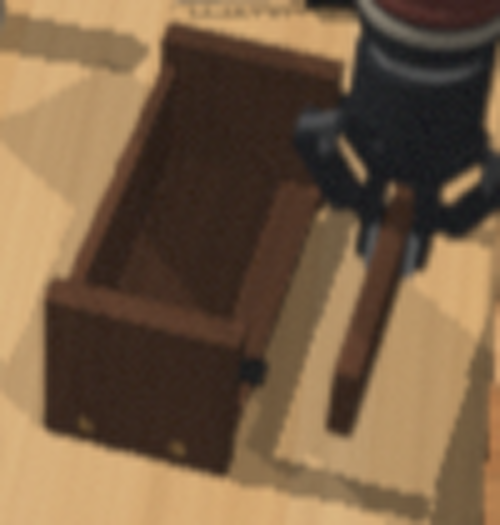

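View pics/t5c.png

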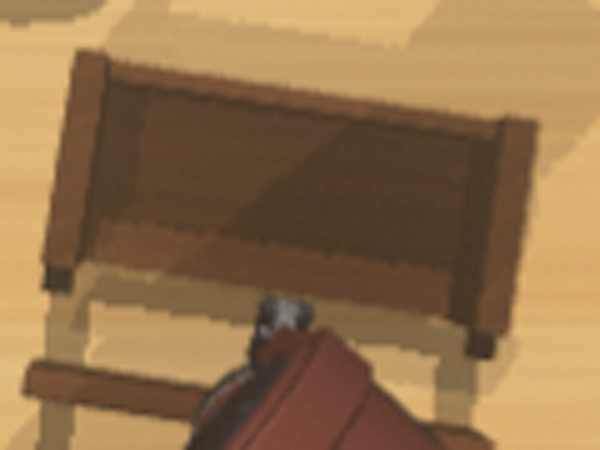

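Run:
```python
from h import *
e=env.observe()["ee_pos"];zz=e[2]+.0124-.028
ci=env.camera_info("top");env.capture("top")
R2=RAIL+[0,0,zz]
for k in range(3):
    m=sil("rail_center","top",False); k0=cv2.convexHull(cv2.findNonZero(m.astype(np.uint8)));m=cv2.fillConvexPoly(np.zeros((420,560),np.uint8),k0,1).astype(np.float32)
    print("rail top",fit(R2,[e[0],e[1],-.1546],[(m,ci)]))
    m=sil("rack","top",True); print("rack top",fit(RACK,[.43,-.1645,-.15],[(m,ci)]));env.capture("top")
cs=env.camera_info("side");env.capture("side")
m=sil("rack","side",True); print("rack side",fit(RACK,[.43,-.1645,-.15],[(m,cs)]))
cw=env.camera_info("wrist");im=env.capture("wrist");cv2.imwrite("pics/w6.png",im[:,:,::-1])
P=np.array([[0,.12,.12],[0,.102,.12],[0,-.12,.12],[0,-.102,.12],[.112,-.102,.12]])
print("rack in w6",proj(place(P,[.4315,-.1647,-.1546]),cw).round(1).tolist())
# side-view left-end corner measured
rs=[[347/5+265-.4,370/5+150-.4]]
print("tcp",e,"side rail left end top mid-ish",ray(rs,cs,e[2]+.0124+.028),"pred",place(np.array([[0,.12,0]]),[e[0],e[1],-.1536]))
print("side rack left outer front top",ray([[242/5+265-.4,345/5+150-.4]],cs,.12),"pred",place(np.array([[0,.12,0]]),[.4315,-.1647,-.1546]))
```

```text
rail top (array([ 0.3734491 , -0.14977773, -0.15353528]), np.float64(0.11101973056793213))
rack top (array([ 0.42945178, -0.16304279, -0.15085703]), np.float64(0.030199706554412842))
rail top (array([ 0.37310381, -0.15402852, -0.1525893 ]), np.float64(0.08877068758010864))
rack top (array([ 0.42838249, -0.16367644, -0.13104447]), np.float64(0.02413851022720337))
rail top (array([ 0.3726137 , -0.15308142, -0.15753768]), np.float64(0.08406603336334229))
rack top (array([ 0.43004186, -0.16340553, -0.15429307]), np.float64(0.028894364833831787))
rack side (array([ 0.43114873, -0.16720853, -0.13666771]), np.float64(0.027331054210662842))
rack in w6 [[519.0, -72.2], [502.2, 11.5], [405.8, 543.2], [410.1, 517.3], [662.1, 523.3]]
tcp [ 0.37118928 -0.15605528  0.08040593] side rail left end top mid-ish [[ 0.39062792 -0.04097503  0.12080593]] pred [[ 0.38954889 -0.03746807  0.        ]]
side rack left outer front top [[ 0.44804431 -0.04937221  0.12      ]] pred [[ 0.44997819 -0.04613122  0.        ]]
```

View pics/w6.png

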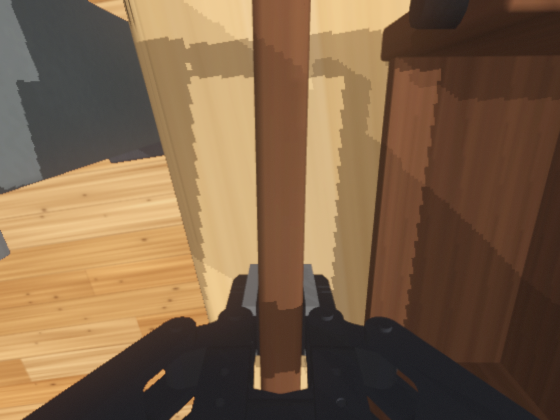

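>>> move_arm --steps "0.01 0.0003 0.008 0 0;0.01 0 0.009 0 0;0.01 0 0.007 0 0;0.01 0 0.004 0 0;0.01 0 0.002 0 0;0.01 0 0 0 0"

```text
clock: 10.1
ee_pos: [0.401, -0.1603, 0.0802]
tcp_rot: [-0.0, 0.76, 0.65, -0.0]
wrist_force: [0.3, 0.4, -1.8]
finger_gap: 0.0148
```

```bash
cat >> h.py <<'E'
def st(n=6,cam="side"):
    F=[];M=[];P=[]
    for i in range(n):
        im=env.capture(cam);o=env.observe();F.append(o["wrist_force"]);M.append(o["ft_torque"]);P.append(o["ee_pos"])
    q=o["tcp_rot"];T=Ro.from_quat(np.r_[q[1:],q[0]]).as_matrix()
    p=np.mean(P,0);a=np.arctan2(T[1,1],T[0,1])
    xd=np.array([np.cos(-.1546),np.sin(-.1546)]);yd=np.array([-xd[1],xd[0]]);d=p[:2]-[.4315,-.1647]
    print("t",o["clock"],"F tool",(T.T@np.mean(F,0)).round(2),"M tool",(T.T@np.mean(M,0)).round(3),"p",p.round(4),"yang",a.round(4),"x,y rel rack edge",(d@xd).round(4),(d@yd).round(4),"gap",o["finger_gap"])
    return im
E
python3 -c "
from h import *
st()"
```

```text
t 10.4 F tool [ 0.21 -0.29  1.56] M tool [0.006 0.02  0.006] p [ 0.4007 -0.1603  0.0803] yang -0.1548 x,y rel rack edge -0.0311 -0.0004 gap 0.014978905238315405
```

>>> move_arm --steps "0.01 0.0005 0.003 0.0005 0;0.01 0 0.002 0 0;0.01 0 0 0 0;0.01 0 0 0 0"

```text
clock: 10.8
ee_pos: [0.4059, -0.1605, 0.0798]
tcp_rot: [-0.0, 0.76, 0.65, -0.0]
wrist_force: [0.3, 0.0, -1.6]
finger_gap: 0.0152
```

```bash
python3 -c "
from h import *
st()"
```

```text
t 11.1 F tool [0.24 0.24 1.11] M tool [-0.001 -0.009 -0.008] p [ 0.4058 -0.1606  0.0798] yang -0.1546 x,y rel rack edge -0.026 0.0001 gap 0.014804176865608084
```

>>> move_arm --steps "0.01 0 0.002 0 0;0.01 0 0.001 0 0;0.01 0 0 0 0;0.01 0 0 0 0"

```text
clock: 11.5
ee_pos: [0.4088, -0.161, 0.0798]
tcp_rot: [-0.0, 0.76, 0.65, -0.0]
wrist_force: [-0.7, -0.1, -0.6]
finger_gap: 0.0154
```

```bash
python3 -c "
from h import *
st()"
```

```text
t 11.8 F tool [-0.03 -0.26  1.29] M tool [ 0.085  0.007 -0.009] p [ 0.4088 -0.161   0.0798] yang -0.1547 x,y rel rack edge -0.023 0.0001 gap 0.015410768802484178
```

>>> move_arm --steps "0.01 0 0.001 0 0;0.01 0 0.001 0 0;0.01 0 0 0 0;0.01 0 0 0 0"

```text
clock: 12.2
ee_pos: [0.4106, -0.1613, 0.0798]
tcp_rot: [-0.0, 0.76, 0.65, -0.0]
wrist_force: [-2.9, 0.5, -0.6]
finger_gap: 0.0152
```

```bash
python3 -c "
from h import *
st()"
```

```text
t 12.5 F tool [ 0.18 -3.26  0.14] M tool [ 0.684  0.012 -0.054] p [ 0.4107 -0.1613  0.0798] yang -0.1546 x,y rel rack edge -0.0211 0.0002 gap 0.015217069677845745
```

>>> move_arm --steps "0.01 0 0.001 0 0;0.01 0 0.001 0 0;0.01 0 0.001 0 0;0.01 0 0 0 0;0.01 0 0 0 0"

```text
clock: 13.0
ee_pos: [0.4132, -0.1617, 0.0798]
tcp_rot: [-0.0, 0.76, 0.65, -0.001]
wrist_force: [-7.6, 0.8, 2.5]
finger_gap: 0.0151
```

```bash
python3 -c "
from h import *
st()"
```

```text
t 13.3 F tool [-0.44 -7.63 -2.7 ] M tool [ 1.488 -0.036 -0.047] p [ 0.4132 -0.1617  0.0797] yang -0.1547 x,y rel rack edge -0.0185 0.0002 gap 0.015190984923406085
```

>>> move_arm --steps "0.01 0 0.001 0 0;0.01 0 0.001 0 0;0.01 0 0 0 0;0.01 0 0 0 0"

```text
clock: 13.7
ee_pos: [0.4148, -0.1619, 0.0797]
tcp_rot: [-0.001, 0.76, 0.65, -0.001]
wrist_force: [-9.8, 1.0, 3.9]
finger_gap: 0.0153
```

Run:
```python
from h import *
st()
ims={}
for c in("side","top"):
    im=np.mean([env.capture(c).astype(float) for i in range(4)],0).astype(np.uint8);ims[c]=im[:,:,::-1]
a=ims["side"][170:260,275:355];b=ims["top"][200:280,255:370]
a=cv2.resize(a,None,fx=6,fy=6,interpolation=2)[:480,:];b=cv2.resize(b,None,fx=5,fy=5,interpolation=2)
cv2.imwrite("pics/s7.png",cv2.resize(ims["side"][160:255,270:365],None,fx=6,fy=6,interpolation=2));cv2.imwrite("pics/t7.png",cv2.resize(ims["top"][195:280,255:375],None,fx=6,fy=6,interpolation=2))
```

```text
t 14.0 F tool [ -0.35 -10.23  -4.23] M tool [ 1.998 -0.074 -0.065] p [ 0.4148 -0.1619  0.0797] yang -0.1548 x,y rel rack edge -0.0169 0.0002 gap 0.015344339921599318
```

View pics/s7.png

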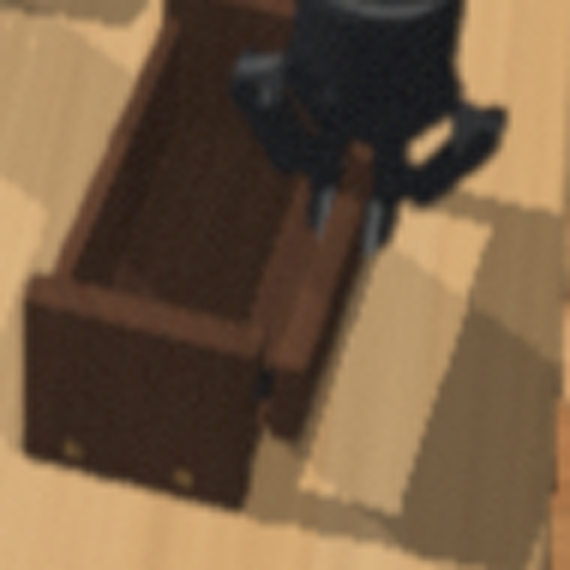

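View pics/t7.png

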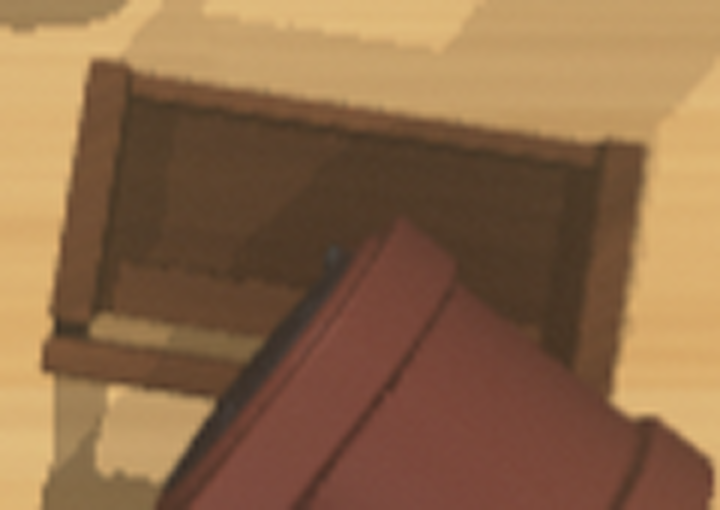

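Run:
```python
from h import *
f=lambda uv,o:[(uv[0]+.5)/6-.5+o[0],(uv[1]+.5)/6-.5+o[1]]
xd=np.array([np.cos(-.1546),np.sin(-.1546)]);yd=np.array([-xd[1],xd[0]])
def rep(n,c,o,pts):
    X=ray([f(p,o) for p in pts],env.camera_info(c),.12)[:,:2]; d=X-[.4315,-.1647]
    print(n,np.c_[d@xd,d@yd].round(4).tolist())
rep("side panelouter front/back, rail end","side",(270,160),[(250,352),(28,290),(268,360),(303,374)])
rep("top panelouter back/front, rail end","top",(255,195),[(92,62),(54,318),(48,338),(42,368)])
a=cv2.imread("pics/side5.png")
# edge-profile along rail/panel length in top mean: left edges, subpixel
t=cv2.cvtColor(cv2.imread("pics/t7.png"),cv2.COLOR_BGR2GRAY).astype(float)
for y in(120,160,200,240,280,305,345,352,358):
    g=np.diff(cv2.GaussianBlur(t,(9,9),0)[y,20:130]);i=np.argmin(g);print(y,20+i+.5,g[i].round(1))
```

```text
side panelouter front/back, rail end [[0.0034, 0.1168], [0.1098, 0.1138], [-0.0055, 0.1188], [-0.0225, 0.1216]]
top panelouter back/front, rail end [[0.1088, 0.1204], [-0.0006, 0.1193], [-0.0093, 0.1204], [-0.0221, 0.121]]
120 78.5 -9.7
160 71.5 -11.8
200 65.5 -12.9
240 59.5 -12.4
280 53.5 -12.6
305 49.5 -9.8
345 41.5 -10.8
352 41.5 -13.8
358 41.5 -14.1
```

>>> move_arm --steps "0.01 0 0.0007 0 0;0.01 0 0 0 0;0.01 0 0 0 0;0.01 0 0 0 0;0.01 0 0 0 0;0.01 0 0 0 0"

```text
clock: 15.0
ee_pos: [0.4154, -0.162, 0.0797]
tcp_rot: [-0.001, 0.76, 0.65, -0.001]
wrist_force: [-11.3, 1.0, 5.0]
finger_gap: 0.0152
```

Run:
```python
from h import *
st(); st(2)
print(env.hand_in())
```

```text
t 15.3 F tool [ -0.34 -11.13  -5.07] M tool [ 2.148 -0.05  -0.059] p [ 0.4154 -0.162   0.0797] yang -0.1548 x,y rel rack edge -0.0163 0.0002 gap 0.015223944212296022
t 15.4 F tool [ -0.39 -11.46  -4.92] M tool [ 2.11  -0.056 -0.048] p [ 0.4154 -0.162   0.0797] yang -0.1548 x,y rel rack edge -0.0164 0.0002 gap 0.014766168965707023
the job is handed in; nothing more can be done
None
```

I picked up the rail, brought it to the front of the rack and pressed it slowly onto the two buffers. I handed in at about 15.4 s with the rail still gripped at 80 N and pressed.

**Press:** The final push was steady at about 11.1–11.5 N, against the expected 11 N. That works out to about 7 mm of squash on the buffers. The twisting moment was only about 0.05 Nm, so the two buffers differ by roughly 0.5 N (about 0.6 mm).

**Flush:** The top edge came out within about 0.5 mm by tool height. The ends are less certain:
- **Left end, before pressing:** the side view put the rail about 0.5 mm short of flush, and the top view about 1.3 mm past flush. I shifted it 0.5 mm to the left.
- **Left end, once pressed:** the top view showed it sticking out about 0.5–1.3 mm and the side view about 2 mm. I did not correct this further.
- **Right end:** it was hidden behind the arm once pressed, so I could not check it directly.

**Vertical force:** About 5 N of upward force built up as I pressed, probably friction at the rubber. The rail height did not change, so I left it.

I saw no contact with anything except the rail and the buffers.

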